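Park the slice engraver, unlatch its guard gate and hold it wide open

TASK

Throw the red lever of the engraver's control box into the notch marked by the green tabs, so that the machine is parked. Then squeeze the yellow catch on the guard, and after it the blue one, pinching both tabs of each fully together, so that the red-framed gate springs ajar. Take the gate by its black post, swing it past its detent as far as wide open (nearly square to the front of the guard or more), and finish while still holding it there, since it springs back when let go; leave the lever parked and do not move the slices, the phone or the brush pot.

Things in the scene. Friction and masses are not known exactly. Their poses are not given: they have to be found in the camera images.
- guard: the engraver with its guard: black base, aluminium frame, clear sides, open top, 250 mm deep (x), 290 mm wide (y), top rails 120 mm high. Origin on the table under the middle of the closed gate; x points back into the machine, -x is the front, y to the left seen from the robot. The upright gate hinge is at y = +120 mm. The two catches stand 85 mm apart, in either order
- gate (a joint): gate angle, rad: 0 closed, 1.6 end stop; opens clockwise seen from above, free end towards the guard's -x. A hinge spring (0.6 N m per rad) floats it at 0.45. Yellow holds it below 0.03, then blue at 0.05 to 0.16; freed of both it springs to about 0.45. The detent bump is at 0.95 (up to 6 N at the post); let go beyond it, the gate falls back to about 1.12. Wide open is above 1.3
- gate_post (a point): middle of the upper part of the gate's black upright grip post: round, 18 mm across, 112 to 172 mm above the table; this point is at 152 mm, 225 mm from the hinge axis. It can be pinched from above. Behind it while the gate is closed the guard's rail top is at 120 mm.
- gate_hinge (a point): point on the gate's upright hinge axis at 152 mm height; no part of the hinge reaches above 120 mm
- yellow_catch: yellow squeeze catch on the guard's top rail; squeeze it first. Origin under its base, 120 mm above the table; axes as the guard's. Two sprung yellow tabs, centres at y = +21.5 and -21.5 mm, 7 mm thick (50 mm over the outsides), 24 mm wide in x, 6 to 56 mm above the origin. Pinch them together from above along y: each travels 12 mm, 1.5 N rising to 4.5 N, and springs back when let go
- yellow_grip (a point): point midway between the yellow tabs, 34 mm above the catch's base (154 mm above the table): where to pinch
- yellow_hook (a joint): inward travel of the yellow catch's -y (hook) tab, m: 0 at rest, 0.012 fully squeezed
- yellow_tab (a joint): inward travel of the yellow catch's +y tab, m: 0 at rest, 0.012 fully squeezed
- blue_catch: blue squeeze catch on the guard's top rail; squeeze it second. Origin under its base, 120 mm above the table; axes as the guard's. Two sprung blue tabs, centres at y = +21.5 and -21.5 mm, 7 mm thick (50 mm over the outsides), 24 mm wide in x, 6 to 56 mm above the origin. Pinch them together from above along y: each travels 12 mm, 1.5 N rising to 4.5 N, and springs back when let go
- blue_grip (a point): point midway between the blue tabs, 34 mm above the catch's base (154 mm above the table): where to pinch
- blue_hook (a joint): inward travel of the blue catch's -y (hook) tab, m: 0 at rest, 0.012 fully squeezed
- blue_tab (a joint): inward travel of the blue catch's +y tab, m: 0 at rest, 0.012 fully squeezed
- lever_box: grey control box 130 (x) x 100 (y) x 55 mm high, fixed to the table, with the red lever; origin under its centre. The lever pivots about the box's y axis 70 mm above the table over the box's centre.
- lever (a joint): lever angle, rad: 0 upright (middle notch, where it starts), + leans to the box's +x, - to its -x; end notches at +0.5 and -0.5, end stops at 0.56; it rests at 0.44 to 0.56 in them. A sprung detent between the notches takes about 2 N at the knob; it drops into the notch past 0.25.
- lever_tip (a point): middle of the lever's red knob, an upright cylinder 22 mm across and 36 mm high; 85 mm from the pivot. Pinch it from above along the box's y axis.
- green_mark: pair of green tabs, 16 x 10 x 30 mm high, on the box at both sides of the wanted end notch (either end, at random); origin 55 mm above the table, 41 mm along the box's x axis from its centre on one side. A like pair of white tabs marks the other end notch, which is not wanted
- green_mark_notch (a point): where the middle of the lever's knob is when the lever is in the green-marked notch (0.5 rad), 145 mm above the table
- slice_a: round wood slice with bark edge, 72 mm across, 16 mm thick, lying on the table (may be under the gate's swing; the gate's lower edge clears it by 19 mm); origin under its centre
- slice_b: round wood slice 60 mm across, 14 mm thick, on the table; origin under its centre
- stack_low: round wood slice 100 mm across, 22 mm thick, on the table under stack_top; origin under its centre
- stack_top: round wood slice 76 mm across, 16 mm thick, lying on stack_low; origin under its centre
- slice_in: round wood slice 76 mm across, 14 mm thick, on the bed inside the guard; origin under its centre
- phone: black phone 70 x 146 x 9 mm lying on the table; origin under its centre
- pot: white pot 70 mm across, 100 mm high, with brushes up to about 175 mm; origin under its centre
Mind the look-alikes: they are no part of the job. Leave any purple look-alike of the lever_box alone.

How it is judged (in metres and radians):
On the way, in this order (a step that is already met when the one before it is completed fails the run):
1. the lever is in the green-marked notch (horizontal distance between lever_tip and green_mark_notch below 0.014 m), for 0.2 s.
2. both tabs of the yellow catch are squeezed (value of joint each of yellow_hook, yellow_tab above 0.006 m), for 0.1 s.
3. after that, both tabs of the blue catch are squeezed (value of joint each of blue_hook, blue_tab above 0.006 m), for 0.1 s.
4. the gate is swung past its detent (value of joint gate above 1.25 rad), for 0.1 s.
At the end, for the whole second after the job is handed in: the robot is still holding the gate (more than 1 N of contact) wide open above 1.3 rad and at rest, the lever's knob is within 14 mm of the green-marked notch's place, and no slice, phone or pot has moved 30 mm (value of joint gate above 1.3 rad and velocity of joint gate between -0.08 and 0.08 rad/s and contact force between any of the fingers, the arm and gate above 1 N and horizontal distance between lever_tip and green_mark_notch below 0.014 m and distance of each of slice_a, slice_b, stack_low, stack_top, slice_in, phone, pot from where it was at the start of the episode below 0.03 m); the arm keeps its last pose, push and grip.
It fails at once if a slice, the phone or the brush pot is moved by 30 mm or more (distance of any of slice_a, slice_b, stack_low, stack_top, slice_in, phone, pot from where it was at the start of the episode above 0.03 m).
It also fails if it takes over 64 s, if anything falls off the work surface, if the arm or the gripper's body presses on something with over 40 N, if the wrist force passes 120 N, or if a joint passes its speed limit or range.

ROBOT

A 6-joint arm with a two-finger parallel gripper is mounted at the origin on the work surface. World frame = base frame: x ahead of the robot, y to its left, z up, the work surface at z = 0. Lengths are in mm, angles in rad, forces in N, time in s.
With the tool pointing down it reaches from about 350 to 975 mm from the base axis. Payload 7.1 kg.
Tool frame: the origin (TCP) lies at the very end of the fingers, on their centre line; the grasp point (between the pads) lies 19 mm behind it; z points along the fingers, y is the line along which they close (so a half turn about z gives the same grasp; the last joint's range is limited). The gripper opens to 88 mm and grips with 3 to 60 N. Pads are 20 mm wide; open, the fingers measure 115 mm over their backs; the gripper's body (75 mm by 178 mm) begins 61 mm behind the grasp point.
Start: joints at [1.229, 0.423, 1.63, -0, 1.089, -0.019], TCP at [198.232, 592.713, 222.675] pointing down, gripper open.
Joint ranges: [-3, 3], [-0.9, 2.11], [0.09, 2.58], [-1.31, 4.45], [0.11, 2.69], [-2.54, 2.54]. Speed limits (rad/s): [2.39, 2.39, 3.01, 3.14, 3.14, 3.14].

INTERFACE

Orientations are given as a rotation vector (axis times angle).
In Python, from workcell import * gives the robot as it stands.
- The arm moves only by the tool step_arm, never from a script. Its argument "deltas" is a list of rows, each a list of 3 entries, a list of its own where there are three numbers: the shift along the tool's x, y, z in units of 300 mm (1.0 is 300 mm), then the turn, a rotation vector about the tool's x, y, z in units of 1.5 rad (1.0 is 1.5 rad), then the gripper command: -1 is shut, 1 is fully open, values between are in proportion. In form: [[[dx, dy, dz], [rx, ry, rz], gripper], ...]. A call has 1 to 20 rows; each row is the pose to reach, as a shift and turn from the pose commanded when the call began, along the tool's axes at that moment; what a row does not reach only later rows make up. A row lasts 1/12 s, in which the tool goes at most 41.7 mm and 7.16 degrees, less where a joint would pass 70% of its speed; a pose out of reach is approached as far as the arm can. A call with a number of a shift or a turn outside -1 to 1 is refused whole. A call with a gripper value outside its range is refused whole. The fingers move at their own pace and stop on an object; the grip force is fixed at half the most. Time passes only in rows, so rows that repeat a pose let the fingers close. It gives the time, the measured TCP pose, the force, the opening and the grip force at its end, in the units of the state.
- get_obs(): the state, without advancing time (a new reading comes with each control period).
- get_image(name): name is "side" or "top"; returns a dict with "pixels" (480x640x3 uint8, red, green, blue), "fx", "fy", "cx", "cy" (pixels), "dist_coeffs" ([k1, k2, p1, p2, k3] as OpenCV has them; the pictures are not rectified), "T" (4x4, takes a point from camera to world coordinates). Camera axes: x right, y down, z forward; pixel columns grow to the right and rows downward; lengths in mm; the calibration is good to about 2 mm. A picture is of the moment at which its call begins. There is no depth.
- close_job(): hands the job in; it is judged then, once.
The state is a dict: "t": time; "qpos": joint angles; "qvel": joint speeds; "joint_torque": joint torques, N m; "ee_pos": TCP position; "orientation": TCP orientation; "ft_force": force on the tool from outside, world axes, zero at the start; "moment": the same for the moment, N m; "width": finger opening in mm; "grasp_force": force on a finger pad.
Only numpy, scipy, OpenCV 4.12 (cv2) and the standard library are available. Lean on these libraries where they do the work, as an engineer would, in place of code of your own. Each camera call takes 0.05 s, during which the arm holds its last target. There are 200 camera calls.

## Working session

There is one attempt and no reset: what is moved stays moved. The work goes in short steps, Python scripts to look and compute and a tool call to move; the robot and the scene stay as the last step left them, time stands still between calls to the robot, and variables do not carry over. Pictures are saved under pics/ and viewed, at most 10 in all, crops included, and the job is handed in when it is done.

Besides the shell and the picture viewer there is one more tool, called after "Emit:" by a JSON object that holds its "method" and its "body", one argument or row to a line. step_arm: Moves the arm, as the interface text tells. Its arguments: {"type":"object","properties":{"deltas":{"type":"array","items":{"type":"array"}}},"required":["deltas"]}

```bash
mkdir -p pics; python3 - <<'E'
from workcell import *
import cv2,pickle,numpy as np
o=get_obs();print({k:np.round(o[k],3) for k in('t','ee_pos','orientation','width','ft_force')})
d={}
for n in('top','side'):
    i=get_image(n);d[n]=i;cv2.imwrite(f'pics/{n}0.png',i['pixels'][:,:,::-1]);print(n,i['fx'],i['cx'],i['cy'],i['dist_coeffs'],np.round(i['T'],3).tolist())
pickle.dump(d,open('im0.pkl','wb'))
E
```

```text
{'t': np.float64(0.0), 'ee_pos': array([198.039, 592.215, 221.912]), 'orientation': array([-5.05e-01, -3.10e+00,  2.00e-03]), 'width': np.float64(88.003), 'ft_force': array([ 0.264, -0.335, -0.034])}
top 517.9641094053745 328.89743211160305 239.88456964321566 [-0.02065333  0.          0.          0.          0.        ] [[-0.027, -0.994, 0.11, 389.687], [-1.0, 0.027, -0.003, 57.857], [0.0, -0.11, -0.994, 1326.098], [0.0, 0.0, 0.0, 1.0]]
side 501.1776327990361 317.0852976881844 240.18453600036068 [-0.01783688  0.          0.          0.          0.        ] [[0.997, -0.05, 0.061, 442.184], [-0.079, -0.632, 0.771, -838.932], [0.0, -0.773, -0.634, 827.349], [0.0, 0.0, 0.0, 1.0]]
```

View pics/top0.png

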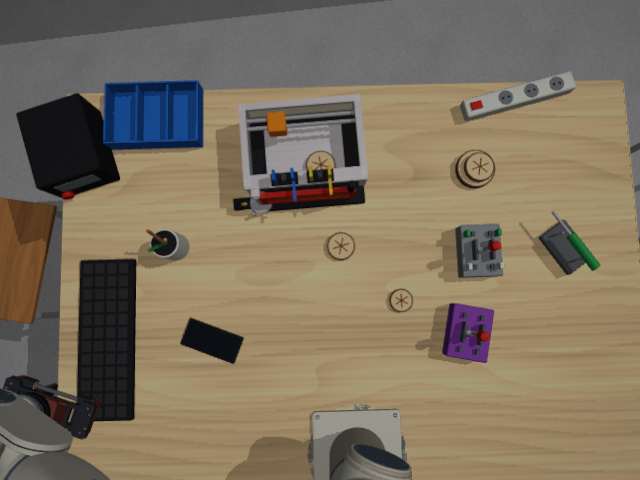

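View pics/side0.png

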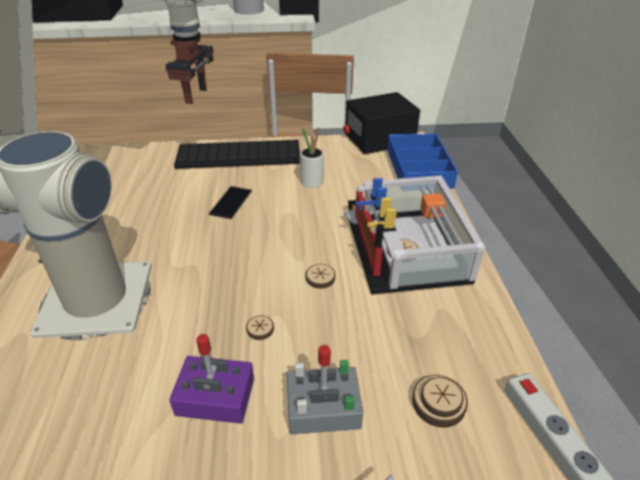

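Both views show the grey lever box with its green tabs on the far (+x) side, at top (483,250). The guard's front is at rows 170–205, with the blue catch at about (285,178) and yellow at about (320,176). I'll zoom in for accurate pixels.

```bash
cat > h.py <<'E'
import cv2,pickle,numpy as np
def K(i): return np.array([[i['fx'],0,i['cx']],[0,i['fy'],i['cy']],[0,0,1.]])
def at(i,uv,z):
    p=cv2.undistortPoints(np.array([[uv]],float),K(i),np.array(i['dist_coeffs']))[0,0]
    r=i['T'][:3,:3]@[p[0],p[1],1]; o=i['T'][:3,3]; return (o+r*(z-o[2])/r[2])[:2]
def proj(i,P):
    Ti=np.linalg.inv(i['T']); 
    return cv2.projectPoints(np.array(P,float).reshape(-1,1,3),cv2.Rodrigues(Ti[:3,:3])[0],Ti[:3,3],K(i),np.array(i['dist_coeffs']))[0][:,0]
def crop(i,u,v,w,h,s): return cv2.resize(i['pixels'][v:v+h,u:u+w,::-1],None,fx=s,fy=s,interpolation=cv2.INTER_CUBIC)
E
python3 - <<'E'
from h import *
d=pickle.load(open('im0.pkl','rb'))
a=crop(d['top'],230,90,150,130,5);cv2.imwrite('pics/g.png',a)
b=np.hstack([crop(d['top'],445,215,70,75,5.6),crop(d['side'],275,335,100,105,4)]);cv2.imwrite('pics/l.png',b)
cv2.imwrite('pics/s.png',crop(d['side'],340,170,150,125,5))
E
```

```text
(no output)
```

View pics/g.png

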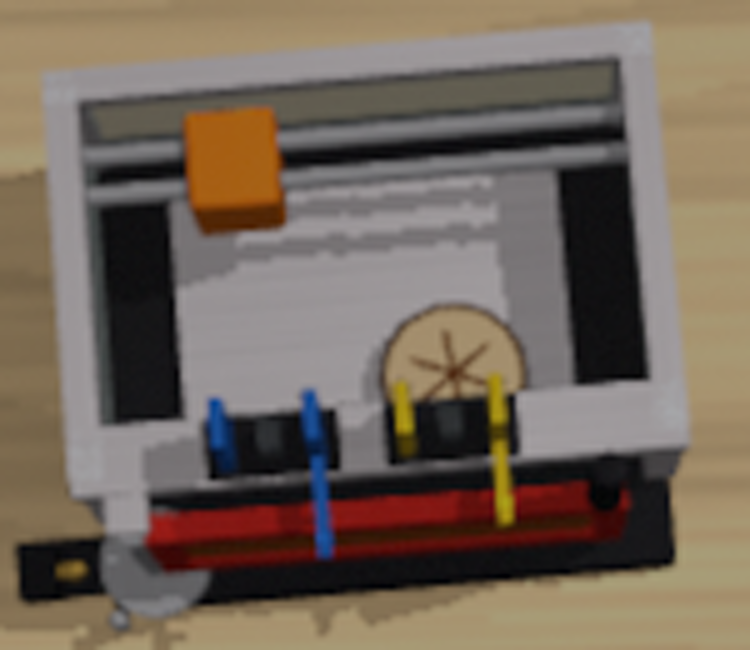

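View pics/l.png

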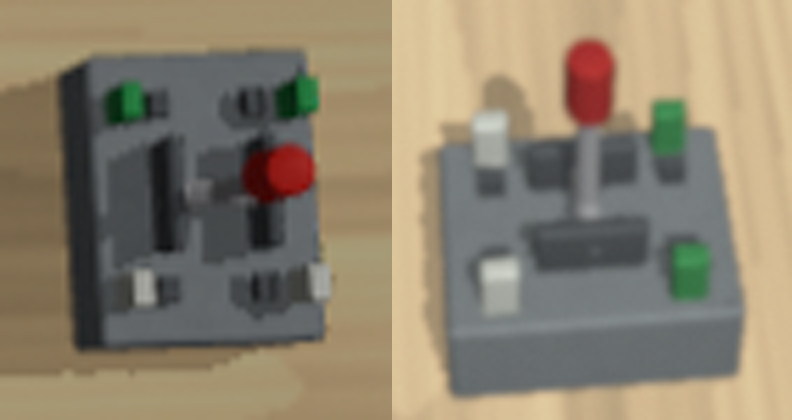

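View pics/s.png

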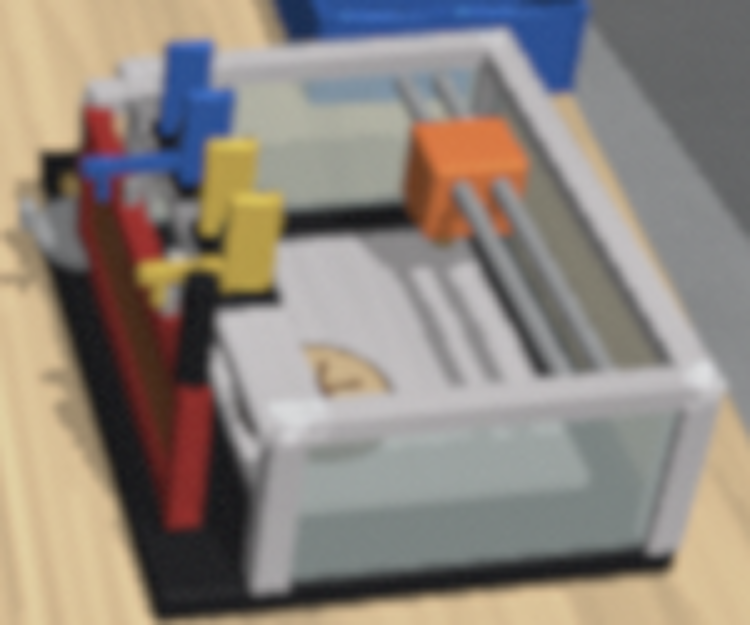

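The crops show the details. The knob top is at top-crop (290,170), and the post top is at g (610,468) and s (200,278). The yellow tabs are at g x 402/497 and the blue tabs at g x 218/312.

```bash
python3 - <<'E'
from h import *
d=pickle.load(open('im0.pkl','rb'));T,S=d['top'],d['side']
g=lambda x,y:(230+x/5-.4,90+y/5-.4)
s=lambda x,y:(340+x/5-.4,170+y/5-.4)
l=lambda x,y:(445+x/5.6-.4,215+y/5.6-.4)
ls=lambda x,y:(275+(x-392)/4-.4,335+y/4-.4)
R=lambda a:np.round(a,1)
c=[at(T,g(*p),120) for p in((42,75),(650,25),(688,445),(68,495))]
print('rail',R(c));print([R(np.linalg.norm(c[i]-c[i-1])) for i in range(4)])
e=c[3]-c[2];print('yaw',np.degrees(np.arctan2(-e[0],e[1])), np.degrees(np.arctan2(*( (c[0]-c[3])[::-1]))), np.degrees(np.arctan2(*((c[1]-c[2])[::-1]))))
print('rail side',R([at(S,s(*p),120) for p in((700,385),(298,410),(500,40))]))
print('post',R(at(T,g(610,464),172)),R(at(S,s(203,275),172)))
print('ytabs',R([at(T,g(402,405),176),at(T,g(496,397),176)]),R([at(S,s(232,145),176),at(S,s(258,200),176)]))
print('btabs',R([at(T,g(216,423),176),at(T,g(311,413),176)]),R([at(S,s(190,47),176),at(S,s(210,95),176)]))
print('knob',R(at(T,l(292,169),173)),R(at(S,ls(590,58),173)))
b=[at(T,l(*p),55) for p in((95,58),(303,52),(323,340),(103,348))];print('box',R(b),R(np.mean(b,0)),[R(np.linalg.norm(b[i]-b[i-1])) for i in range(4)])
print('box side',R([at(S,ls(*p),55) for p in((442,145),(712,130),(743,305),(450,333))]))
print('green',R([at(T,l(133,93),85),at(T,l(305,88),85)]),R([at(S,ls(670,105),85),at(S,ls(692,252),85)]))
print('hinge base?',R(at(T,g(125,500),120)))
E
```

```text
rail [[858.5 264.9]
 [875.5 -29.8]
 [667.4 -40.7]
 [651.3 253.9]]
[np.float64(207.4), np.float64(295.2), np.float64(208.3), np.float64(295.1)]
yaw 3.1333905491128893 3.039698524942794 3.0146946822797327
rail side [[864.3 -29.5]
 [684.6 -32.1]
 [852.  254.1]]
post [647.6  -0.8] [ 6.444e+02 -6.000e-01]
ytabs [[676.5  92.9]
 [679.1  50.2]] [[673.5  89.4]
 [677.1  46.3]]
btabs [[670.5 177.4]
 [674.  134.3]] [[668.7 172.9]
 [670.8 130.9]]
knob [ 496.4 -321.6] [ 494.6 -323.4]
box [[ 559.  -276. ]
 [ 559.2 -368.6]
 [ 431.6 -369.4]
 [ 430.8 -272.4]] [ 495.2 -321.6] [np.float64(128.2), np.float64(92.6), np.float64(127.6), np.float64(97.0)]
box side [[ 431.4 -275. ]
 [ 556.8 -276.5]
 [ 557.7 -367.8]
 [ 431.6 -371.1]]
green [[ 539.3 -283.7]
 [ 539.5 -358.4]] [[ 535.3 -283.3]
 [ 535.4 -359.5]]
hinge base? [648.1 226.9]
```

Yellow grip is at about (677,70), blue at (671,154), post at (646,-1), hinge at (634,224), and guard yaw is +3°. The knob is at (495.5,-322.5), box yaw is 0, and the wanted notch is toward +x. Both views agree within 4 mm, and the sizes check out.

```bash
cat >> h.py <<'E'
from scipy.spatial.transform import Rotation as Ro
def rel(P,yaw,base=None):
    """P world TCP, yaw deg: tool y axis direction angle from world +y (ccw); tool down"""
    from workcell import get_obs
    o=get_obs();R0=Ro.from_rotvec(o['orientation']);p=o['ee_pos'] if base is None else np.array(base)
    R1=Ro.from_euler('z',yaw,degrees=True)*Ro.from_matrix([[-1,0,0],[0,1,0],[0,0,-1.]])
    return np.round(R0.inv().apply(np.array(P)-p)/300,3).tolist(),np.round((R0.inv()*R1).as_rotvec()/1.5,3).tolist()
E
python3 - <<'E'
from h import *
B=[198.232,592.713,222.675]
for P in([330,400,240],[470,100,240]): print(rel(P,0,B))
E
```

```text
([-0.62, -0.47, -0.057], [-0.001, -0.0, -0.215])
([-1.38, -1.27, -0.056], [-0.001, -0.0, -0.215])
```

Emit:
{"method": "step_arm", "body": {
  "deltas": [
    [[-0.62,-0.47,-0.05],[0,0,-0.215],0],
    [[-0.62,-0.47,-0.05],[0,0,-0.215],0],
    [[-0.62,-0.47,-0.05],[0,0,-0.215],0],
    [[-0.62,-0.47,-0.05],[0,0,-0.215],0],
    [[-0.62,-0.47,-0.05],[0,0,-0.215],0],
    [[-0.62,-0.47,-0.05],[0,0,-0.215],0],
    [[-0.62,-0.47,-0.05],[0,0,-0.215],0],
    [[-0.62,-0.47,-0.05],[0,0,-0.215],0]
  ]
}}

```text
t: 0.77
ee_pos: [330.6, 398.9, 237.7]
orientation: [-0.005, -3.141, -0.0]
ft_force: [1.1, -0.5, 0.7]
width: 44.1
grasp_force: 0.0
```

Emit:
{"method": "step_arm", "body": {
  "deltas": [
    [[-0.467,-0.99,0],[0,0,0],0],
    [[-0.467,-0.99,0],[0,0,0],0],
    [[-0.467,-0.99,0],[0,0,0],0],
    [[-0.467,-0.99,0],[0,0,0],0],
    [[-0.467,-0.99,0],[0,0,0],0],
    [[-0.467,-0.99,0],[0,0,0],0],
    [[-0.467,-0.99,0],[0,0,0],0],
    [[-0.467,-0.99,0],[0,0,0],0],
    [[-0.467,-0.99,0],[0,0,0],0]
  ]
}}

```text
t: 1.52
ee_pos: [472.3, 99.5, 237.7]
orientation: [0.006, 3.14, -0.002]
ft_force: [0.1, 0.5, -0.2]
width: 43.7
grasp_force: 0.0
```

Emit:
{"method": "step_arm", "body": {
  "deltas": [
    [[-0.083,-0.99,0],[0,0,0],0],
    [[-0.083,-0.99,0],[0,0,0],0],
    [[-0.083,-0.99,0],[0,0,0],0],
    [[-0.083,-0.99,0],[0,0,0],0],
    [[-0.083,-0.99,0],[0,0,0],0],
    [[-0.083,-0.99,0],[0,0,0],0],
    [[-0.083,-0.99,0],[0,0,0],0],
    [[-0.083,-0.99,0],[0,0,0],0],
    [[-0.083,-0.99,0],[0,0,0],0]
  ]
}}

```text
t: 2.27
ee_pos: [495.4, -195.0, 237.2]
orientation: [-0.004, -3.141, -0.0]
ft_force: [0.2, 0.3, 0.2]
width: 43.3
grasp_force: 0.0
```

```bash
python3 - <<'E'
from h import *
print(rel([495.5,-322.5,200],0),rel([495.5,-322.5,137],0))
E
```

```text
([-0.002, -0.425, 0.124], [0.0, -0.0, -0.002]) ([-0.002, -0.425, 0.334], [0.0, -0.0, -0.002])
```

Emit:
{"method": "step_arm", "body": {
  "deltas": [
    [[0,-0.425,0.1],[0,0,0],0.1],
    [[0,-0.425,0.1],[0,0,0],0.1],
    [[0,-0.425,0.1],[0,0,0],0.1],
    [[0,-0.425,0.1],[0,0,0],0.1],
    [[0,-0.425,0.1],[0,0,0],0.1],
    [[0,-0.425,0.2],[0,0,0],0.1],
    [[0,-0.425,0.27],[0,0,0],0.1],
    [[0,-0.425,0.334],[0,0,0],0.1],
    [[0,-0.425,0.334],[0,0,0],0.1],
    [[0,-0.425,0.334],[0,0,0],-1],
    [[0,-0.425,0.334],[0,0,0],-1],
    [[0,-0.425,0.334],[0,0,0],-1],
    [[0,-0.425,0.334],[0,0,0],-1],
    [[0,-0.425,0.334],[0,0,0],-1]
  ]
}}

```text
t: 3.43
ee_pos: [495.3, -320.7, 138.9]
orientation: [0.001, 3.14, 0.002]
ft_force: [-0.5, 5.2, 5.4]
width: 21.4
grasp_force: 30.0
```

Emit:
{"method": "step_arm", "body": {
  "deltas": [
    [[-0.035,0,0.002],[0,0,0],-1],
    [[-0.07,0,0.008],[0,0,0],-1],
    [[-0.1,0,0.018],[0,0,0],-1],
    [[-0.125,0,0.027],[0,0,0],-1],
    [[-0.142,0,0.036],[0,0,0],-1],
    [[-0.142,0,0.036],[0,0,0],-1],
    [[-0.142,0,0.036],[0,0,0],-1],
    [[-0.142,0,0.036],[0,0,0],-1],
    [[-0.142,0,0.036],[0,0,0],-1]
  ]
}}

```text
t: 4.18
ee_pos: [538.5, -320.7, 128.1]
orientation: [0.001, 3.139, 0.001]
ft_force: [1.4, 6.6, 4.4]
width: 20.9
grasp_force: 30.0
```

Emit:
{"method": "step_arm", "body": {
  "deltas": [
    [[0,0,0],[0,0,0],0],
    [[0,0,0],[0,0,0],0],
    [[0,0,0],[0,0,0],0],
    [[0,0,-0.1],[0,0,0],0.5],
    [[0,0,-0.2],[0,0,0],0.8],
    [[0,0,-0.33],[0,0,0],0.8],
    [[0,0,-0.43],[0,0,0],0.8],
    [[0,0,-0.43],[0,0,0],0.8],
    [[0,0,-0.43],[0,0,0],0.8]
  ]
}}

```text
t: 4.93
ee_pos: [538.1, -322.5, 258.1]
orientation: [0.001, 3.138, -0.004]
ft_force: [0.0, 0.6, -0.8]
width: 77.3
grasp_force: 0.0
```

```bash
python3 - <<'E'
from h import *
from workcell import *
i=get_image('side');cv2.imwrite('pics/l2.png',crop(i,225,235,200,200,3))
print(rel([600,-100,250],3),rel([677,70,250],3))
E
```

```text
([-0.209, 0.739, 0.02], [-0.0, 0.001, -0.035]) ([-0.465, 1.306, 0.02], [-0.0, 0.001, -0.035])
```

View pics/l2.png

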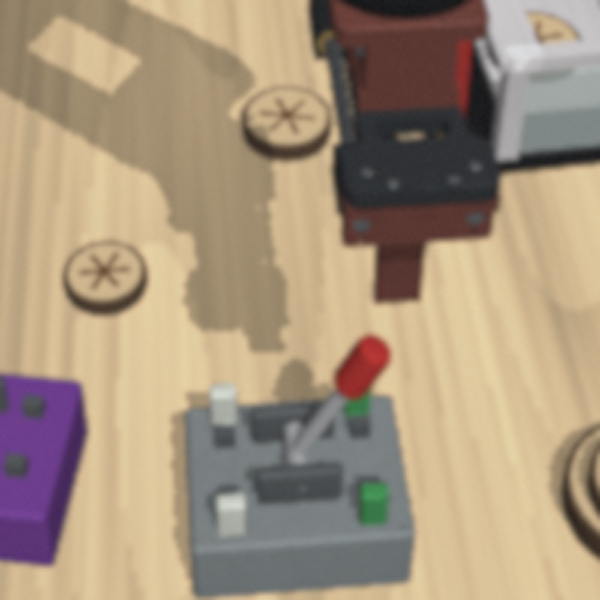

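The lever leans into the green-marked notch, with its knob between and above the green tabs at crop (362,367). Now the yellow catch.

Emit:
{"method": "step_arm", "body": {
  "deltas": [
    [[-0.21,0.74,0.02],[0,0,-0.035],0.545],
    [[-0.21,0.74,0.02],[0,0,-0.035],0.545],
    [[-0.21,0.74,0.02],[0,0,-0.035],0.545],
    [[-0.21,0.74,0.02],[0,0,-0.035],0.545],
    [[-0.21,0.74,0.02],[0,0,-0.035],0.545],
    [[-0.21,0.74,0.02],[0,0,-0.035],0.545],
    [[-0.21,0.74,0.02],[0,0,-0.035],0.545]
  ]
}}

```text
t: 5.57
ee_pos: [600.1, -95.2, 247.4]
orientation: [0.088, -3.137, -0.003]
ft_force: [0.1, -0.5, -0.4]
width: 67.6
grasp_force: 0.0
```

```bash
python3 - <<'E'
from h import *
print(rel([676.5,70,200],3),rel([676.5,70,135],3))
E
```

```text
([-0.286, 0.535, 0.158], [0.001, -0.002, 0.003]) ([-0.287, 0.535, 0.375], [0.001, -0.002, 0.003])
```

Emit:
{"method": "step_arm", "body": {
  "deltas": [
    [[-0.286,0.535,0.1],[0,0,0],0.545],
    [[-0.286,0.535,0.1],[0,0,0],0.545],
    [[-0.286,0.535,0.1],[0,0,0],0.545],
    [[-0.286,0.535,0.1],[0,0,0],0.545],
    [[-0.286,0.535,0.1],[0,0,0],0.545],
    [[-0.286,0.535,0.1],[0,0,0],0.545],
    [[-0.286,0.535,0.12],[0,0,0],0.545],
    [[-0.286,0.535,0.15],[0,0,0],0.545],
    [[-0.286,0.535,0.15],[0,0,0],0.545]
  ]
}}

```text
t: 6.32
ee_pos: [675.8, 63.1, 202.2]
orientation: [0.079, -3.137, 0.001]
ft_force: [-0.1, 0.1, -0.4]
width: 67.7
grasp_force: 0.0
```

```bash
python3 - <<'E'
from h import *
from workcell import *
i=get_image('side');cv2.imwrite('pics/y.png',crop(i,340,130,150,150,4))
print(rel([676.5,70,135],3))
E
```

```text
([-0.003, 0.023, 0.227], [-0.0, -0.002, -0.001])
```

View pics/y.png

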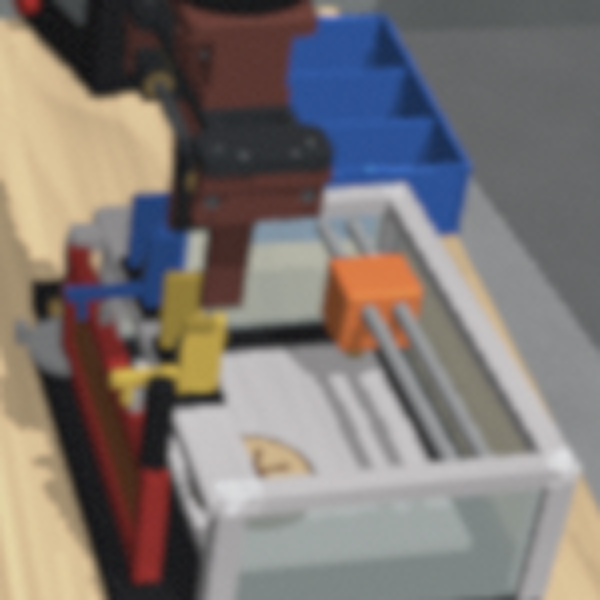

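The finger hangs just outside the hook tab, at crop (222,305) against (205,318). That fits the expected offset, so I'll descend and squeeze.

Emit:
{"method": "step_arm", "body": {
  "deltas": [
    [[-0.003,0.023,0],[0,0,0],0.545],
    [[-0.003,0.023,0.03],[0,0,0],0.545],
    [[-0.003,0.023,0.07],[0,0,0],0.545],
    [[-0.003,0.023,0.1],[0,0,0],0.545],
    [[-0.003,0.023,0.13],[0,0,0],0.545],
    [[-0.003,0.023,0.17],[0,0,0],0.545],
    [[-0.003,0.023,0.2],[0,0,0],0.545],
    [[-0.003,0.023,0.225],[0,0,0],0.545],
    [[-0.003,0.023,0.225],[0,0,0],0.545]
  ]
}}

```text
t: 7.12
ee_pos: [677.0, 72.0, 134.8]
orientation: [0.082, -3.137, 0.0]
ft_force: [-0.8, 0.4, -0.3]
width: 68.0
grasp_force: 0.0
```

Emit:
{"method": "step_arm", "body": {
  "deltas": [
    [[0,0,0],[0,0,0],-1],
    [[0,0,0],[0,0,0],-1],
    [[0,0,0],[0,0,0],-1],
    [[0,0,0],[0,0,0],-1],
    [[0,0,0],[0,0,0],-1],
    [[0,0,0],[0,0,0],-1],
    [[0,0,0],[0,0,0],-1],
    [[0,0,0],[0,0,0],-1]
  ]
}}

```text
t: 7.78
ee_pos: [678.7, 72.7, 137.9]
orientation: [-0.082, 3.139, 0.001]
ft_force: [0.1, 2.7, 4.7]
width: 24.4
grasp_force: 30.0
```

Width of 24.4 mm means both tabs are fully in. Next I'll release, lift, shift 85 mm along the guard's y, and descend on blue.

Emit:
{"method": "step_arm", "body": {
  "deltas": [
    [[0,0,0],[0,0,0],0.545],
    [[0,0,0],[0,0,0],0.545],
    [[0,0,0],[0,0,0],0.545],
    [[0,0,0],[0,0,0],0.545],
    [[0,0,-0.1],[0,0,0],0.545],
    [[0,0,-0.2],[0,0,0],0.545],
    [[0,0,-0.22],[0,0,0],0.545],
    [[0,0.1,-0.22],[0,0,0],0.545],
    [[0,0.2,-0.22],[0,0,0],0.545],
    [[0,0.283,-0.22],[0,0,0],0.545],
    [[0,0.283,-0.22],[0,0,0],0.545],
    [[0,0.283,-0.22],[0,0,0],0.545]
  ]
}}

```text
t: 8.78
ee_pos: [672.9, 157.7, 202.0]
orientation: [0.085, -3.139, 0.001]
ft_force: [-0.8, 0.0, 0.4]
width: 68.0
grasp_force: 0.0
```

```bash
python3 - <<'E'
from h import *
print(rel([671.5,154.5,135],3))
E
```

```text
([0.005, -0.01, 0.223], [-0.0, -0.001, 0.001])
```

Emit:
{"method": "step_arm", "body": {
  "deltas": [
    [[0.005,-0.008,0],[0,0,0],0.545],
    [[0.005,-0.008,0.03],[0,0,0],0.545],
    [[0.005,-0.008,0.07],[0,0,0],0.545],
    [[0.005,-0.008,0.1],[0,0,0],0.545],
    [[0.005,-0.008,0.13],[0,0,0],0.545],
    [[0.005,-0.008,0.17],[0,0,0],0.545],
    [[0.005,-0.008,0.2],[0,0,0],0.545],
    [[0.005,-0.008,0.22],[0,0,0],0.545],
    [[0.005,-0.008,0.22],[0,0,0],0.545]
  ]
}}

```text
t: 9.53
ee_pos: [671.4, 154.2, 135.0]
orientation: [0.082, -3.138, 0.001]
ft_force: [-0.4, -0.0, -0.3]
width: 67.7
grasp_force: 0.0
```

Emit:
{"method": "step_arm", "body": {
  "deltas": [
    [[0,0,0],[0,0,0],-1],
    [[0,0,0],[0,0,0],-1],
    [[0,0,0],[0,0,0],-1],
    [[0,0,0],[0,0,0],-1],
    [[0,0,0],[0,0,0],-1],
    [[0,0,0],[0,0,0],-1],
    [[0,0,0],[0,0,0],-1],
    [[0,0,0],[0,0,0],-1],
    [[0,0,0],[0,0,0],-1],
    [[0,0,0],[0,0,0],-1]
  ]
}}

```text
t: 10.37
ee_pos: [672.7, 157.4, 137.8]
orientation: [-0.082, 3.139, 0.006]
ft_force: [0.4, 12.5, 0.1]
width: 24.3
grasp_force: 30.0
```

Emit:
{"method": "step_arm", "body": {
  "deltas": [
    [[0,0,0],[0,0,0],0.545],
    [[0,0,0],[0,0,0],0.545],
    [[0,0,0],[0,0,0],0.545],
    [[0,0,0],[0,0,0],0.545],
    [[0,0,-0.1],[0,0,0],0.545],
    [[0,0,-0.2],[0,0,0],0.545],
    [[0,0,-0.33],[0,0,0],0.545],
    [[0,0,-0.4],[0,0,0],0.545],
    [[0,0,-0.4],[0,0,0],0.545],
    [[0,0,-0.4],[0,0,0],0.545]
  ]
}}

```text
t: 11.2
ee_pos: [672.8, 153.9, 258.4]
orientation: [-0.081, 3.139, -0.0]
ft_force: [-0.5, 0.3, -1.4]
width: 67.9
grasp_force: 0.0
```

```bash
python3 - <<'E'
from h import *
from workcell import *
i=get_image('top');j=get_image('side')
pickle.dump((i,j),open('im1.pkl','wb'))
cv2.imwrite('pics/b.png',np.hstack([crop(i,230,130,140,140,2.85),crop(j,300,150,140,140,2.85)]))
E
```

```text
(no output)
```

View pics/b.png

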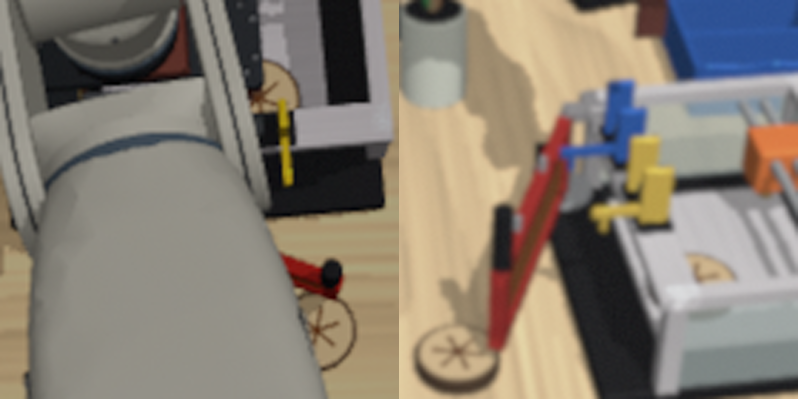

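The gate is ajar, with its post top at top crop (332,267) and side crop (503-399,210). I'll locate it and plan the grasp.

```bash
python3 - <<'E'
from h import *
i,j=pickle.load(open('im1.pkl','rb'))
a=at(i,(230+332/2.85-.4,130+266/2.85-.4),172);b=at(j,(300+105/2.85-.4,150+211/2.85-.4),172);print(a,b)
H=np.array([634,224.]);p=(a+b)/2;print(np.linalg.norm(a-H),np.linalg.norm(b-H))
f=lambda g:H+225*np.array([np.cos(np.radians(-87)-g),np.sin(np.radians(-87)-g)])
for g in np.arange(.4,1.56,.1):print(round(g,2),f(g).round())
E
```

```text
[555.0466952  14.6087895] [551.23514668  10.17605656]
223.78182092046023 229.2830123108501
0.4 [557.  12.]
0.5 [537.  21.]
0.6 [517.  32.]
0.7 [498.  45.]
0.8 [481.  59.]
0.9 [465.  75.]
1.0 [451.  93.]
1.1 [439. 112.]
1.2 [429. 132.]
1.3 [421. 153.]
1.4 [415. 174.]
1.5 [411. 196.]
```

```bash
python3 - <<'E'
from h import *
from workcell import *
print(get_obs()['qpos'].round(2),rel([610,85,250],-54,[672.8,153.9,258]))
E
```

```text
[ 0.21  0.49  1.45 -0.    1.21 -1.41] ([0.221, -0.218, 0.027], [-0.001, -0.001, 0.663])
```

Emit:
{"method": "step_arm", "body": {
  "deltas": [
    [[0.22,-0.22,0.027],[0,0,0.083],0.1],
    [[0.22,-0.22,0.027],[0,0,0.166],0.1],
    [[0.22,-0.22,0.027],[0,0,0.249],0.1],
    [[0.22,-0.22,0.027],[0,0,0.332],0.1],
    [[0.22,-0.22,0.027],[0,0,0.415],0.1],
    [[0.22,-0.22,0.027],[0,0,0.498],0.1],
    [[0.22,-0.22,0.027],[0,0,0.58],0.1],
    [[0.22,-0.22,0.027],[0,0,0.663],0.1],
    [[0.22,-0.22,0.027],[0,0,0.663],0.1],
    [[0.22,-0.22,0.027],[0,0,0.663],0.1]
  ]
}}

```text
t: 12.13
ee_pos: [609.0, 84.8, 247.4]
orientation: [-1.42, -2.8, 0.003]
ft_force: [-0.0, -0.1, 0.1]
width: 48.5
grasp_force: 0.0
```

```bash
python3 - <<'E'
from h import *
print(rel([553,12.5,215],-111))
E
```

```text
([-0.084, -0.293, 0.109], [-0.002, 0.0, 0.666])
```

Emit:
{"method": "step_arm", "body": {
  "deltas": [
    [[-0.084,-0.293,0.1],[0,0,0.083],0.1],
    [[-0.084,-0.293,0.1],[0,0,0.166],0.1],
    [[-0.084,-0.293,0.1],[0,0,0.249],0.1],
    [[-0.084,-0.293,0.1],[0,0,0.332],0.1],
    [[-0.084,-0.293,0.1],[0,0,0.415],0.1],
    [[-0.084,-0.293,0.1],[0,0,0.498],0.1],
    [[-0.084,-0.293,0.1],[0,0,0.58],0.1],
    [[-0.084,-0.293,0.1],[0,0,0.666],0.1],
    [[-0.084,-0.293,0.1],[0,0,0.666],0.1],
    [[-0.084,-0.293,0.1],[0,0,0.666],0.1],
    [[-0.084,-0.293,0.1],[0,0,0.666],0.1]
  ]
}}

```text
t: 13.05
ee_pos: [553.4, 13.0, 218.7]
orientation: [-2.588, -1.781, 0.001]
ft_force: [0.5, -0.1, 0.7]
width: 48.6
grasp_force: 0.0
```

```bash
python3 - <<'E'
from h import *
print(rel([553,12.5,135],-111))
E
```

```text
([-0.002, -0.0, 0.279], [-0.0, 0.0, 0.001])
```

Emit:
{"method": "step_arm", "body": {
  "deltas": [
    [[0,0,0.05],[0,0,0],0.1],
    [[0,0,0.1],[0,0,0],0.1],
    [[0,0,0.15],[0,0,0],0.1],
    [[0,0,0.2],[0,0,0],0.1],
    [[0,0,0.24],[0,0,0],0.1],
    [[0,0,0.275],[0,0,0],0.1],
    [[0,0,0.275],[0,0,0],0.1],
    [[0,0,0.275],[0,0,0],0.1]
  ]
}}

```text
t: 13.72
ee_pos: [553.5, 13.0, 136.2]
orientation: [-2.591, -1.775, 0.001]
ft_force: [0.6, -0.3, 0.5]
width: 48.1
grasp_force: 0.0
```

Emit:
{"method": "step_arm", "body": {
  "deltas": [
    [[0,0,0],[0,0,0],-1],
    [[0,0,0],[0,0,0],-1],
    [[0,0,0],[0,0,0],-1],
    [[0,0,0],[0,0,0],-1],
    [[0,0,0],[0,0,0],-1],
    [[0,0,0],[0,0,0],-1],
    [[0,0,0],[0,0,0],-1]
  ]
}}

```text
t: 14.3
ee_pos: [553.9, 13.0, 137.0]
orientation: [2.592, 1.774, 0.001]
ft_force: [-0.3, -0.7, 3.7]
width: 17.6
grasp_force: 30.0
```

```bash
python3 - <<'E'
from h import *
from workcell import *
p=get_obs()['ee_pos']
H=np.array([634,224.]);v=p[:2]-H;r=np.hypot(*v);g0=np.radians(-87)-np.arctan2(v[1],v[0]);print('g',g0,r)
for g in np.linspace(g0,1.45,15)[1:]:
    q=H+r*np.array([np.cos(np.radians(-87)-g),np.sin(np.radians(-87)-g)])
    s,t=rel([*q,p[2]],-111-np.degrees(g-g0));print(round(g,2),s,t[2])
E
```

```text
g 0.41510364453108317 225.71407954083537
0.49 [0.002, -0.056, -0.0] 0.047
0.56 [0.007, -0.111, -0.0] 0.096
0.64 [0.017, -0.166, -0.0] 0.145
0.71 [0.031, -0.219, -0.0] 0.195
0.78 [0.049, -0.272, -0.0] 0.244
0.86 [0.07, -0.323, -0.0] 0.293
0.93 [0.096, -0.373, -0.0] 0.342
1.01 [0.125, -0.42, -0.0] 0.392
1.08 [0.157, -0.466, -0.0] 0.441
1.15 [0.192, -0.508, -0.0] 0.49
1.23 [0.231, -0.548, -0.0] 0.539
1.3 [0.273, -0.585, -0.0] 0.589
1.38 [0.317, -0.619, -0.0] 0.638
1.45 [0.363, -0.65, -0.0] 0.687
```

Emit:
{"method": "step_arm", "body": {
  "deltas": [
    [[0.002,-0.056,0],[0,0,0.047],-1],
    [[0.007,-0.111,0],[0,0,0.096],-1],
    [[0.017,-0.166,0],[0,0,0.145],-1],
    [[0.031,-0.219,0],[0,0,0.195],-1],
    [[0.049,-0.272,0],[0,0,0.244],-1],
    [[0.07,-0.323,0],[0,0,0.293],-1],
    [[0.096,-0.373,0],[0,0,0.342],-1],
    [[0.125,-0.42,0],[0,0,0.392],-1],
    [[0.157,-0.466,0],[0,0,0.441],-1],
    [[0.192,-0.508,0],[0,0,0.49],-1],
    [[0.231,-0.548,0],[0,0,0.539],-1],
    [[0.273,-0.585,0],[0,0,0.589],-1],
    [[0.317,-0.619,0],[0,0,0.638],-1],
    [[0.363,-0.65,0],[0,0,0.687],-1],
    [[0.363,-0.65,0],[0,0,0.687],-1],
    [[0.363,-0.65,0],[0,0,0.687],-1],
    [[0.363,-0.65,0],[0,0,0.687],-1],
    [[0.363,-0.65,0],[0,0,0.687],-1],
    [[0.363,-0.65,0],[0,0,0.687],-1]
  ]
}}

```text
t: 15.88
ee_pos: [410.1, 184.5, 136.9]
orientation: [3.129, 0.267, -0.004]
ft_force: [-5.3, -3.4, 10.5]
width: 17.5
grasp_force: 30.0
```

```bash
python3 - <<'E'
from h import *
from workcell import *
o=get_obs();v=o['ee_pos'][:2]-[634,224.];print(np.hypot(*v),np.radians(-87)-np.arctan2(v[1],v[0])+2*np.pi*(v[1]>0),o['qpos'].round(2))
i=get_image('top');j=get_image('side')
cv2.imwrite('pics/e.png',np.hstack([cv2.resize(i['pixels'][90:290,220:520,::-1],(450,300)),crop(j,270,130,175,150,2)]))
E
```

```text
227.39406510611335 1.4486188497394947 [ 0.4   0.31  2.07 -0.    0.77  1.8 ]
```

View pics/e.png

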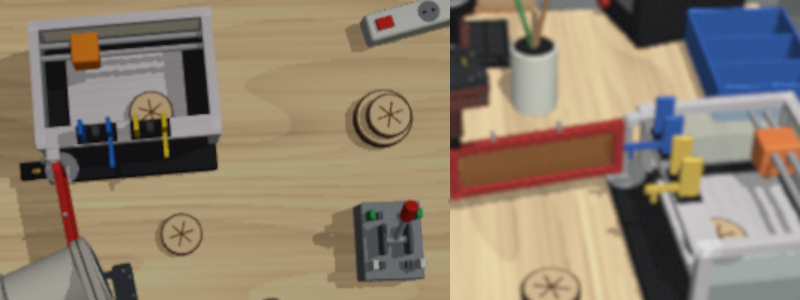

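The gate is held at about 1.45 rad with the post still gripped (17.5 mm). The lever is parked at crop (410,210) and the slices and pot are undisturbed, so I'm handing in.

```bash
python3 -c "
from workcell import *
print(close_job())"
```

```text
the job is handed in; nothing more can be done
None
```

The lever is parked in the green-marked notch, and yellow then blue were each squeezed fully. I handed the job in with the gripper holding the gate at about 1.45 rad (estimated from the arm's pose); no verdict came back.

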